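# Shut the slide lid, then tip the nuts into the tray's pick-out corner

## Robot

A 7-joint arm with a two-finger parallel gripper is mounted at the origin on a cart in front of the work surface, level with it; the furniture and walls round the work are solid. World frame = base frame: x ahead of the robot, y to its left, z up, the work surface at z = 0. Lengths are in m, angles in degrees, forces in N, time in s.
With the tool pointing down it reaches from about 0.4 to 0.925 m from the base axis. Payload 4.1 kg.
Tool frame: the origin (TCP) lies midway between the tips of the shut fingers; the grasp point (between the pads) lies env.hold_point_z behind it (env.hold_point_z is the distance from the TCP to the grasp point, in m); z points along the fingers, y is the line along which they close (so a half turn about z gives the same grasp; the last joint's range is limited). The gripper opens to 85 mm and grips with 20 to 120 N. Pads are 22 mm wide; open, the fingers measure 114 mm over their backs; the gripper's body (76 mm by 85 mm) begins 54 mm behind the grasp point. The pads swing forward as they close: fully open they stand 13 mm farther back than shut.
Start: joints at [60.562, 22.827, 2.584, 88.041, -1.071, 69.15, -2.905], TCP at [0.262, -0.595, 0.231] pointing down, gripper open.
Joint ranges: [-161.44, 161.44], [-28.35, 127.94], [-78.24, 83.42], [0, 140.83], [-78.03, 258.03], [13.02, 114.36], [-168.23, 168.23]. Speed limits (degrees/s): [147.25, 147.25, 180, 180, 180, 180, 180].

## Interface

Orientations are given as [roll, pitch, yaw] about the fixed x, y, z axes, in that order (R = Rz(yaw) Ry(pitch) Rx(roll)).
In Python, from plant import env gives the robot as it stands.
- The arm moves only by the shell command python3 jog.py 'ROWS' [OPENING] [FORCE]. ROWS is a JSON list of rows, 1 to 8 of them, each of 6 numbers: dx, dy, dz in m, then a rotation vector rx, ry, rz in degrees; each row is the pose to reach, as a shift and turn from the pose commanded when the command began, along the tool's axes at that moment; what a row does not reach only later rows make up. A row lasts 1/12 s, in which the tool goes at most 0.0417 m and 7.16 degrees, less where a joint would pass 70% of its speed; a pose out of reach is approached as far as the arm can. OPENING is the opening from 0.0 (shut) to 1.0 (fully open), set as the command begins (- or left out keeps the last). The fingers move at their own pace and stop on an object; FORCE is the grip in N (left out, the last holds). Time passes only in rows, so rows that do not move let the fingers close. It prints the time, the measured TCP pose, the force, the opening and the grip force at its end.
- env.state(): the state, without advancing time (a new reading comes with each control period).
- env.grab_frame(name): name is "scene" or "side" or "wrist"; returns the picture (400x640x3 uint8, blue, green, red); there is no depth.
- env.calibration(name): a dict with "mtx" (3x3 intrinsics, pixels), "dist" ([k1, k2, p1, p2, k3] as OpenCV has them; the pictures are not rectified), "rvec" (rotation vector, rad) and "tvec" (3), from world to camera coordinates, as OpenCV has them. Camera axes: x right, y down, z forward; pixel columns grow to the right and rows downward; lengths in m; the calibration is good to about 2 mm. A picture is of the moment at which its call begins: read the wrist's pose just before it. calibration takes no time and is no camera call; for the wrist camera it gives the pose at the moment of the call.
- env.close_job(): hands the job in; it is judged then, once.
The state is a dict: "time_s": time; "qpos": joint angles; "qvel": joint speeds; "effort": joint torques, N m; "position": TCP position; "ee_rot": TCP orientation; "contact_force": force on the tool from outside, world axes, zero at the start; "torque": the same for the moment, N m; "opening": opening from 0.0 (shut) to 1.0 (fully open); "grasp_force": force on a finger pad.
Only numpy, scipy, OpenCV 4.12 (cv2) and the standard library are available. Lean on these libraries where they do the work, as an engineer would, in place of code of your own. Each camera call takes 0.05 s, during which the arm holds its last target. There are 200 camera calls.

## Task

While the blue parts tray stands on the bench, slide its orange lid fully shut over the narrow bay so that the steel discs stay in; then lift the tray well clear of the bench by its black handle and tilt it until all four brass nuts have slid together into the low-walled corner of the open bay. Finish holding the tray there, still in the air, still clearly tilted and steady, so that I can pick the nuts out; do not touch the nuts or discs, and leave everything else on the bench alone.

Things in the scene. Friction and masses are not known exactly. Their poses are not given: they have to be found in the camera images.
- tray: Loose blue tray, 0.5 to 0.75 kg loaded, walls 44 mm high, 4 mm thick. Origin: on its underside, below the handle's middle; z up; x along the handle and the middle wall, within 0.5 rad of straight away from the robot. It spans x = -90 to 90 mm, y = -101 to 61 mm. The middle wall (y = 0, 6 mm thick, 49 mm high) parts the open bay (-y side) from the narrow lidded bay (+y side).
- open_bay (a point): Centre of the open bay's floor, 4 mm above the tray's underside; inside, the bay spans x = -86 to 86 mm and y = -97 to -3 mm of the tray. It holds the four nuts.
- lid_bay (a point): Centre of the narrow bay's raised floor, 27 mm above the tray's underside; inside, the bay spans x = -86 to 86 mm and y = 3 to 57 mm of the tray. It holds the two discs under the slide lid.
- handle (a point): Middle of the black grip bar over the middle wall: the bar runs along the tray's x, 88 mm long between its two posts, 16 mm thick (along the tray's y), 18 mm high; this point is 93 mm above the tray's underside, the bar's top is at 102 mm. The tray and its load balance about under it (within 25 mm).
- pick_corner (a point): The pick-out corner: inner corner of the open bay at floor level, at x = -86, y = -97, z = 4 mm of the tray. For about 50 mm along both walls from this corner the wall is cut down to 24 mm.
- cover (a joint): Orange slide lid of the narrow bay: 0 = fully shut (hard stop), up to 0.09 m open; it opens along the tray's +x, where it then sticks out beyond the end of the tray, and starts 0.045 to 0.08 open. It drags with about 1 N and stays where it is left; the tray itself slides on the bench from about 3 N sideways, so it is pulled along once the lid meets its stop.
- cover_pull (a point): Middle of the upright pull ridge on the orange lid, moving with it: 10 mm thick along the tray's x, 34 mm wide along y, reaching from 46 to 61 mm above the tray's underside (this point: 53 mm). Lid shut: at x = -55, y = 30 mm of the tray. The lid's top face is at 46 mm; the guide walls at its sides, 25 mm from the ridge's middle, are 49 mm high.
- nut_1: Brass hexagon nut, 17 mm across flats (19 mm over corners), 10 mm high with a 3 mm collar on top, 20 g, loose on the floor of the open bay; origin at the centre of its underside. The nuts slide easily: they start to move on the tray's floor at a tilt of 9 to 14 degrees.
- nut_2: Brass hexagon nut, 17 mm across flats (19 mm over corners), 10 mm high with a 3 mm collar on top, 20 g, loose on the floor of the open bay; origin at the centre of its underside. The nuts slide easily: they start to move on the tray's floor at a tilt of 9 to 14 degrees.
- nut_3: Brass hexagon nut, 17 mm across flats (19 mm over corners), 10 mm high with a 3 mm collar on top, 20 g, loose on the floor of the open bay; origin at the centre of its underside. The nuts slide easily: they start to move on the tray's floor at a tilt of 9 to 14 degrees.
- nut_4: Brass hexagon nut, 17 mm across flats (19 mm over corners), 10 mm high with a 3 mm collar on top, 20 g, loose on the floor of the open bay; origin at the centre of its underside. The nuts slide easily: they start to move on the tray's floor at a tilt of 9 to 14 degrees.
- disc_1: Flat steel disc, 26 mm across, 6 mm thick, loose in the narrow bay under the slide lid; origin at the centre of its underside.
- disc_2: Flat steel disc, 26 mm across, 6 mm thick, loose in the narrow bay under the slide lid; origin at the centre of its underside.
- pressure_cell_b: Bystander: black round clamp cell, 100 mm across, 60 mm high; origin at the centre of its underside.
- stopwatch: Bystander: black stopwatch, 66 x 60 x 19 mm, lying flat; origin at the centre of its underside.
- hex_key: Bystander: hexagon key, 98 x 33 x 6 mm, lying flat; origin at the centre of its underside.
- tweezers: Bystander: steel tweezers lying flat, 131 mm long, 10 mm wide, 14 mm high; origin at the centre of the underside.

How it is judged:
By the outcome, as a careful person would: the job done as asked, in the order asked, and still so for the second after the job is handed in, while the arm keeps its last pose, push and grip.
It also fails if it takes over 48 s, if anything falls off the work surface, if the arm or the gripper's body presses on something with over 40 N, if the wrist force passes 120 N, or if a joint passes its speed limit or range.

## Working session

There is one attempt and no reset: what is moved stays moved. The work goes in short steps, Python scripts to look and compute and a shell command to move; the robot and the scene stay as the last step left them, time stands still between calls to the robot, and variables do not carry over. Pictures are saved under pics/ and viewed, at most 10 in all, crops included, and the job is handed in when it is done.

```bash
ls; mkdir -p pics
python3 - <<'E'
from plant import env
import cv2
for n in("scene","side"):
    cv2.imwrite(f"pics/{n}0.png",env.grab_frame(n))
s=env.state();print(s,env.hold_point_z)
for n in("scene","side","wrist"):
    print(env.calibration(n))
E
```

```text
jog.py
pics
plant.py
{'time_s': 0.1, 'qpos': array([60.56253132, 22.86615941,  2.58183371, 88.10538422, -1.0733198 ,
       69.150323  , -2.90252646]), 'qvel': array([ 0.05425643, -0.26436316, -0.06118476, -0.27852961,  0.1012344 ,
       -0.04105556,  0.07388199]), 'effort': array([ 4.16501702e-03, -4.76266086e+01,  1.37017239e+00, -2.54949903e+01,
        1.18530117e-02,  5.11536680e-03,  5.44364724e-06]), 'position': array([ 0.26173789, -0.5943653 ,  0.23039722]), 'ee_rot': array([-1.79902476e+02,  5.52971184e-03,  2.37720011e+01]), 'contact_force': array([ 0.28236342,  0.16823137, -0.10499688]), 'torque': array([0.03886945, 0.01964402, 0.02124876]), 'grasp_force': 0.0, 'opening': 1.0025033872122129} 0.0187
{'mtx': array([[364.05022627,   0.        , 327.14089977],
       [  0.        , 364.05022627, 198.53043098],
       [  0.        ,   0.        ,   1.        ]]), 'dist': array([-0.00301366,  0.        ,  0.        ,  0.        ,  0.        ]), 'rvec': array([ 0.98764975, -2.54500456,  0.91075163]), 'tvec': array([0.204518  , 0.47477229, 0.57200166])}
{'mtx': array([[452.06721566,   0.        , 317.74953828],
       [  0.        , 452.06721566, 192.70717782],
       [  0.        ,   0.        ,   1.        ]]), 'dist': array([0.02003478, 0.        , 0.        , 0.        , 0.        ]), 'rvec': array([ 2.16279356, -0.00393388, -0.01988035]), 'tvec': array([-0.51843418, -0.07163105,  1.56089725])}
{'mtx': array([[360.63274524,   0.        , 311.62139525],
       [  0.        , 360.63274524, 210.06511224],
       [  0.        ,   0.        ,   1.        ]]), 'dist': array([0.01424897, 0.        , 0.        , 0.        , 0.        ]), 'rvec': array([-2.41430978,  1.57351959,  0.23875413]), 'tvec': array([-0.64953796, -0.03870022,  0.38079032])}
```

View pics/scene0.png

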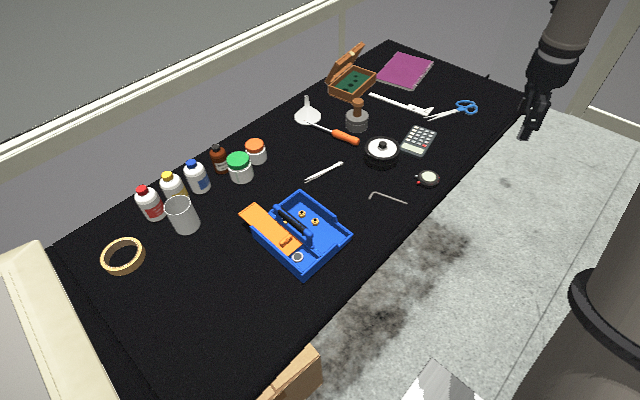

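View pics/side0.png

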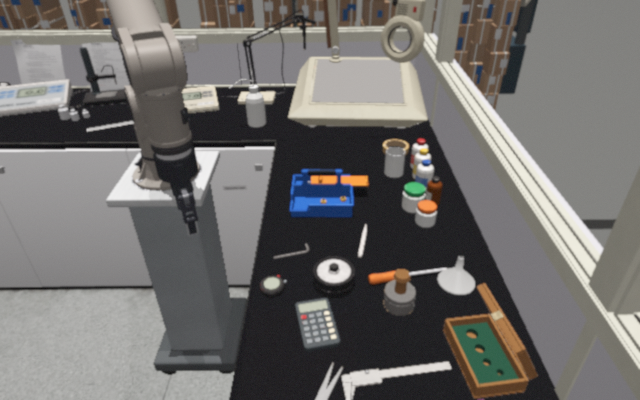

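The scene view shows the tray at about (297,235) with its lid open and sticking out at (250,215). In the side view the tray is at about (325,195). I'll enlarge both to pick points.

Run:
```python
import cv2,numpy as np
a=cv2.imread("pics/scene0.png")[180:285,230:360]; b=cv2.imread("pics/side0.png")[160:225,280:380]
a=cv2.resize(a,None,fx=5,fy=5,interpolation=2); b=cv2.resize(b,None,fx=6,fy=6,interpolation=2)
cv2.imwrite("pics/ca.png",a);cv2.imwrite("pics/cb.png",b)
```

```text
(no output)
```

View pics/ca.png

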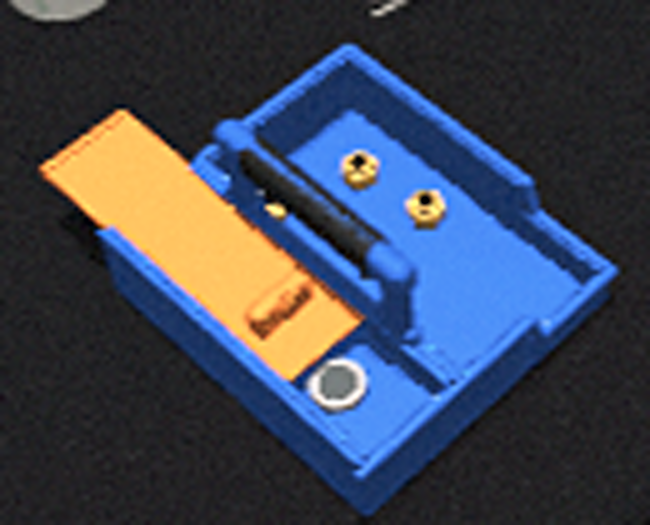

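View pics/cb.png

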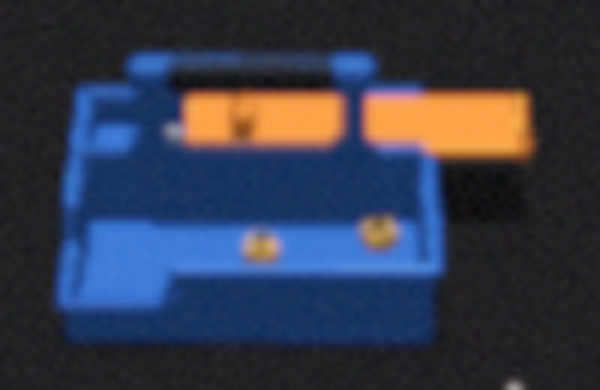

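In the scene crop, the tray's outer corners are at (365,470), (350,45), (617,268) and (103,232), and the ridge is near (278,297). Two nuts are visible, and one shows through under the handle. In the side crop, the bottom corners are (66,342) and (434,341), and the rim corner is (441,272). Next is a fit to both views.

```bash
cat > h.py <<'E'
import numpy as np,cv2,json
from plant import env
from scipy.optimize import least_squares
from scipy.spatial.transform import Rotation as R
def proj(P,c):
    return cv2.projectPoints(np.asarray(P,float).reshape(-1,3),c["rvec"],c["tvec"],c["mtx"],c["dist"])[0][:,0]
def world(p,loc):
    x,y,z,yaw=p[:4]; return R.from_euler('z',yaw).apply(np.asarray(loc,float)/1000)+[x,y,z]
def tcp():
    s=env.state(); return np.array(s["position"]),R.from_euler('xyz',s["ee_rot"],degrees=True),s
def rel(pos,Rot):  # shift/turn in tool axes from now (measured)
    p,r,s=tcp(); return r.inv().apply(pos-p).round(4),(r.inv()*Rot).as_rotvec(degrees=True).round(2)
E
python3 - <<'E'
from h import *
A=[((-90,61,44),365,468),((-90,61,0),368,514),((90,-101,44),350,45),((-90,-101,24),617,268),((90,61,44),103,232),((-44,0,93),372,252),((44,0,93),243,160)]
B=[((-90,-101,0),66,342),((90,-101,0),434,341),((90,-101,44),441,272),((-90,-101,24),58,305),((44,0,102),335,58),((-44,0,102),165,58)]
ca,cb=env.calibration("scene"),env.calibration("side")
ua=np.array([[230+(u+.5)/5-.5,180+(v+.5)/5-.5] for _,u,v in A]);ub=np.array([[280+(u+.5)/6-.5,160+(v+.5)/6-.5] for _,u,v in B])
rid=lambda l,z:(-55+l*1000,30,z)
def f(p):
    ra=proj(world(p,[a[0] for a in A]),ca)-ua; rb=proj(world(p,[b[0] for b in B]),cb)-ub
    rr=proj(world(p,[rid(p[4],61)]),ca)-[230+277/5,180+290/5]
    rs=proj(world(p,[rid(p[4],61)]),cb)-[280+243/6,160+95/6]
    return np.r_[ra.ravel(),rb.ravel(),rr.ravel(),rs.ravel()]
r=least_squares(f,[.6,0.1,0,0,.06],loss='soft_l1');print(r.x.round(4),np.degrees(r.x[3]));print(f(r.x).reshape(-1,2).round(1))
p=r.x
print("handle",world(p,[0,0,93]),"ridge",world(p,[rid(p[4],53)]))
E
```

```text
[ 0.5328 -0.1637 -0.     -0.0217  0.0498] -1.2408703092606597
[[-0.5  0.2]
 [ 0.3  0.4]
 [ 0.1  0.3]
 [-1.1 -0.1]
 [-0.3  0.4]
 [ 2.3  1.2]
 [ 1.5 -2.3]
 [ 0.4 -0.1]
 [ 0.1  0.3]
 [-0.7 -0.4]
 [ 1.3 -0.5]
 [ 0.9  0.1]
 [ 0.   0.1]
 [ 0.3 -0.5]
 [-0.1 -0.2]]
handle [ 0.53279239 -0.16370038  0.09299736] ridge [[ 0.52829217 -0.13359586  0.05299736]]
```

```bash
cat >> h.py <<'E'
T=np.array([0.5328,-0.1637,0,-0.0217])
def goal(loc,z,yaw):
    w=world(T,[loc])[0]; w[2]=z
    return rel(w,R.from_euler('xyz',[180,0,yaw],degrees=True))
E
python3 - <<'E'
from h import *
print(goal((24,30,0),.16,88.8)); c=env.calibration("wrist");p,r,s=tcp()
Rc=cv2.Rodrigues(c["rvec"])[0]; print("cam in tool",r.inv().apply(-Rc.T@c["tvec"]-p), r.inv().apply(Rc[2]))
E
```

```text
(array([ 0.4561, -0.3018,  0.0709]), array([-9.000e-02, -5.000e-02, -6.503e+01]))
cam in tool [ 0.07571249  0.0002426  -0.14412608] [-2.94853363e-01  6.76720156e-04  9.55542273e-01]
```

```bash
python3 jog.py '[[0.456,-0.302,0.07,0,0,-65],[0.456,-0.302,0.07,0,0,-65],[0.456,-0.302,0.07,0,0,-65],[0.456,-0.302,0.07,0,0,-65],[0.456,-0.302,0.07,0,0,-65],[0.456,-0.302,0.07,0,0,-65],[0.456,-0.302,0.07,0,0,-65],[0.456,-0.302,0.07,0,0,-65]]' 0.0 40; python3 -c "
from h import *
print(goal((24,30,0),.16,88.8))"
```

```text
time_s: 0.77
position: [0.4411, -0.3148, 0.1886]
ee_rot: [-180.0, 0.0, 81.4]
contact_force: [0.2, -0.4, -0.7]
opening: -0.001
grasp_force: 0.0
(array([0.1959, 0.0881, 0.0285]), array([-0.02,  0.01, -7.39]))
```

```bash
python3 jog.py '[[0.196,0.088,0.0285,0,0,-7.4],[0.196,0.088,0.0285,0,0,-7.4],[0.196,0.088,0.0285,0,0,-7.4],[0.196,0.088,0.0285,0,0,-7.4],[0.196,0.088,0.0285,0,0,-7.4],[0.196,0.088,0.0285,0,0,-7.4],[0.196,0.088,0.0285,0,0,-7.4],[0.196,0.088,0.0285,0,0,-7.4]]'; python3 -c "
from h import *
print(goal((24,30,0),.051,88.8))
a=env.grab_frame('side')[130:230,270:400];b=env.grab_frame('wrist')
a=cv2.resize(a,(520,400));cv2.imwrite('pics/p1.png',cv2.resize(np.hstack([a,b]),None,fx=.68,fy=.68,interpolation=3))"
```

```text
time_s: 1.43
position: [0.5576, -0.1367, 0.1599]
ee_rot: [-179.9, 0.0, 88.5]
contact_force: [-0.7, -2.1, 0.2]
opening: -0.0
grasp_force: 0.0
(array([ 2.500e-03, -1.000e-04,  1.089e-01]), array([-0.08,  0.02, -0.26]))
```

View pics/p1.png

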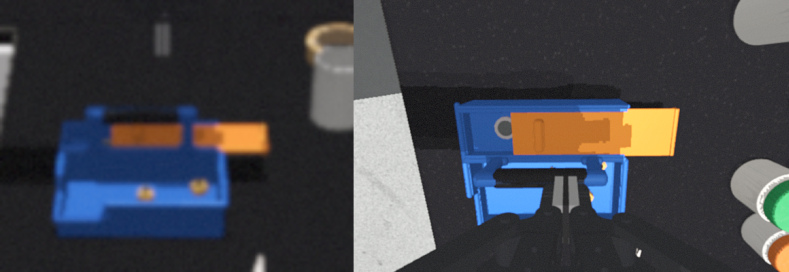

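The lid ridge shows at about (539,135), the tray corner at (457,104), and the fingers lie between the handle posts. I'll check the model against this view.

Run:
```python
from h import *
c=env.calibration("wrist")
q=proj(world(T,[(-5.2,30,61),(-90,61,44),(90,61,44),(-44,0,102),(44,0,102)]),c)
print((q*.68+[353.6,0]).round())
```

```text
[[537. 139.]
 [458. 106.]
 [627. 105.]
 [491. 183.]
 [587. 182.]]
```

```bash
python3 jog.py '[[0.0025,0,0.04,0,0,-0.3],[0.0025,0,0.075,0,0,-0.3],[0.0025,0,0.095,0,0,-0.3],[0.0025,0,0.107,0,0,-0.3],[0.0025,0,0.107,0,0,-0.3]]'; python3 -c "
from h import *
print(goal((-35,30,0),.052,88.8))"
```

```text
time_s: 1.95
position: [0.5554, -0.1359, 0.051]
ee_rot: [-179.7, -0.0, 88.6]
contact_force: [-0.6, 0.4, 0.4]
opening: -0.0
grasp_force: 0.0
(array([ 0.0016, -0.057 , -0.0007]), array([-0.3 , -0.01, -0.19]))
```

```bash
python3 jog.py '[[0.001,-0.008,-0.001,0,0,0],[0.001,-0.016,-0.001,0,0,0],[0.001,-0.023,-0.001,0,0,0],[0.001,-0.03,-0.001,0,0,0],[0.001,-0.036,-0.001,0,0,0],[0.001,-0.041,-0.001,0,0,0],[0.001,-0.045,-0.001,0,0,0],[0.001,-0.045,-0.001,0,0,0]]'; python3 jog.py '[[0,-0.003,0,0,0,0],[0,-0.005,0,0,0,0],[0,-0.005,0,0,0,0]]';python3 jog.py '[[0,-0.002,0,0,0,0],[0,-0.004,0,0,0,0],[0,-0.004,0,0,0,0]]'; python3 -c "
from h import *
p,r,s=tcp();print(R.from_euler('z',-T[3]).apply(p-[T[0],T[1],0]))
a=env.grab_frame('side')[130:230,270:400];b=env.grab_frame('wrist')
a=cv2.resize(a,(520,400));cv2.imwrite('pics/p2.png',cv2.resize(np.hstack([a,b]),None,fx=.68,fy=.68,interpolation=3))"
```

```text
time_s: 2.62
position: [0.5121, -0.1324, 0.0546]
ee_rot: [-179.9, 0.0, 88.8]
contact_force: [0.3, -0.3, -0.6]
opening: 0.003
grasp_force: 0.0
time_s: 2.87
position: [0.5079, -0.1322, 0.0546]
ee_rot: [-180.0, 0.0, 88.8]
contact_force: [-1.0, -0.3, 2.6]
opening: 0.0
grasp_force: 1.2
time_s: 3.12
position: [0.504, -0.1321, 0.0545]
ee_rot: [-180.0, 0.0, 88.8]
contact_force: [1.1, -0.1, 2.2]
opening: 0.005
grasp_force: 1.4
[-0.02952181  0.03093774  0.0545488 ]
```

View pics/p2.png

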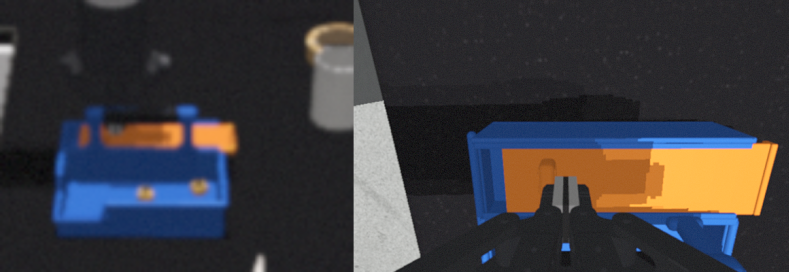

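The lid is about 13–18 mm short of shut, with its left edge at (503,175) against the wall at about (490,175). I'll keep pushing.

```bash
python3 jog.py '[[0,-0.003,0.001,0,0,0],[0,-0.006,0.001,0,0,0],[0,-0.008,0.001,0,0,0],[0,-0.008,0.001,0,0,0]]';python3 jog.py '[[0,-0.002,0.001,0,0,0],[0,-0.003,0.001,0,0,0],[0,-0.003,0,0,0,0]]'; python3 jog.py '[[0,-0.001,0,0,0,0],[0,-0.002,0,0,0,0],[0,-0.002,0,0,0,0]]';  python3 jog.py '[[0,-0.001,0,0,0,0],[0,-0.002,0,0,0,0],[0,-0.002,0,0,0,0]]'
```

```text
time_s: 3.55
position: [0.497, -0.132, 0.0545]
ee_rot: [179.9, 0.0, 88.8]
contact_force: [-0.8, -0.1, 7.2]
opening: 0.001
grasp_force: 3.7
time_s: 3.8
position: [0.4946, -0.1319, 0.0546]
ee_rot: [179.8, 0.0, 88.8]
contact_force: [1.0, -0.4, 0.2]
opening: -0.0
grasp_force: 0.9
time_s: 4.05
position: [0.4922, -0.1319, 0.0544]
ee_rot: [179.9, 0.0, 88.8]
contact_force: [0.2, 1.1, 8.1]
opening: -0.003
grasp_force: 4.2
time_s: 4.3
position: [0.4904, -0.1318, 0.0544]
ee_rot: [179.8, 0.0, 88.8]
contact_force: [1.2, -0.2, 7.0]
opening: 0.003
grasp_force: 4.2
```

```bash
python3 -c "
from h import *
print(tcp()[2]['contact_force'])
a=env.grab_frame('side')[130:230,270:400];b=env.grab_frame('wrist');d=env.grab_frame('scene')[170:290,220:370]
a=cv2.resize(a,(390,300),interpolation=2);d=cv2.resize(d,(375,300),interpolation=2)
cv2.imwrite('pics/p3.png',np.vstack([np.hstack([a,d]),np.pad(b[80:370],((0,0),(0,125),(0,0)))]))"
```

```text
[ 1.17917245 -0.1969426   6.99149101]
```

View pics/p3.png

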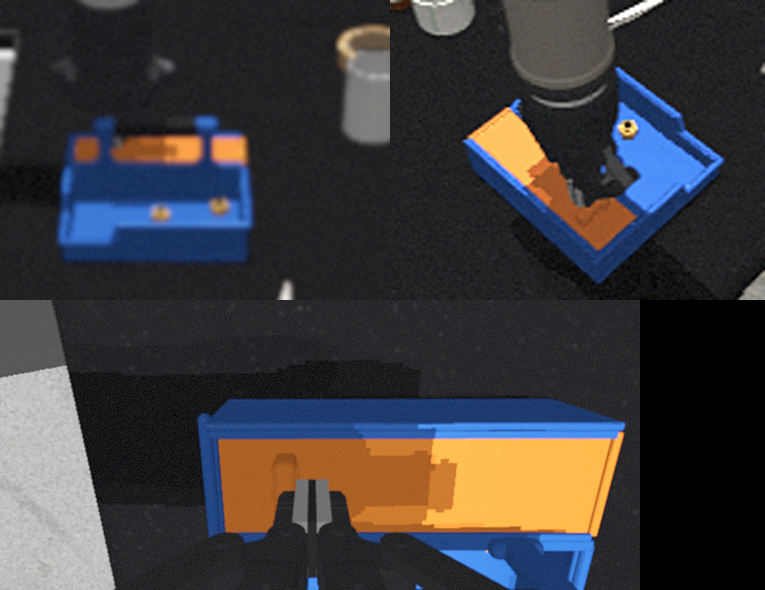

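The lid is nearly shut: its left edge is at (218,440) beside the wall at (212,440). I'll push a little more with less downward force and track the tray corner and ridge numerically.

```bash
python3 jog.py '[[0,0,-0.002,0,0,0],[0,0,-0.002,0,0,0]]'; python3 jog.py '[[0,-0.001,0,0,0,0],[0,-0.002,0,0,0,0],[0,-0.002,0,0,0,0]]';python3 jog.py '[[0,-0.001,0,0,0,0],[0,-0.002,0,0,0,0],[0,-0.002,0,0,0,0]]'
python3 - <<'E'
from h import *
c=env.calibration("wrist"); b=env.grab_frame('wrist')
print(proj(world(T,[(-90,61,44),(90,61,44),(-55,30,61),(-60,30,61),(-50,30,61)]),c).round(1))
hsv=cv2.cvtColor(b,cv2.COLOR_BGR2HSV); o=cv2.inRange(hsv,(5,120,60),(22,255,255)); bl=cv2.inRange(hsv,(100,120,40),(125,255,255))
for n,m in(("orange",o),("blue",bl)):
    xs=[np.where(m[r])[0][[0,-1]] for r in (225,240,260,280) if m[r].any()];print(n,xs)
s=env.grab_frame('side');hs=cv2.cvtColor(s,cv2.COLOR_BGR2HSV);m=cv2.inRange(hs,(100,120,40),(125,255,255))
print("side blue rows",[np.where(m[r,270:400])[0][[0,-1]]+270 for r in (205,210,213)], (proj(world(T,[(-90,-101,0),(90,-101,0)]),env.calibration('side'))).round(1))
cv2.imwrite("pics/p4.png",cv2.resize(b[170:320,180:500],None,fx=2.4,fy=2.4,interpolation=2))
E
```

```text
time_s: 4.62
position: [0.4896, -0.1317, 0.0556]
ee_rot: [179.9, -0.0, 88.8]
contact_force: [2.5, -1.2, 0.7]
opening: -0.002
grasp_force: 1.2
time_s: 4.87
position: [0.4875, -0.1317, 0.0555]
ee_rot: [179.9, 0.0, 88.8]
contact_force: [3.1, 0.4, 1.7]
opening: 0.002
grasp_force: 1.5
time_s: 5.12
position: [0.4851, -0.1317, 0.0555]
ee_rot: [180.0, 0.0, 88.8]
contact_force: [1.7, 0.4, 0.9]
opening: 0.001
grasp_force: 1.4
[[217.5 203.6]
 [621.3 203.8]
 [294.7 284. ]
 [283.  284. ]
 [306.3 284. ]]
orange [array([218, 618]), array([220, 614]), array([222, 609]), array([224, 605])]
blue [array([199, 216]), array([201, 218]), array([203, 220]), array([206, 222])]
side blue rows [array([288, 352]), array([288, 351]), array([289, 351])] [[291.  216.5]
 [352.  216.7]]
```

View pics/p4.png

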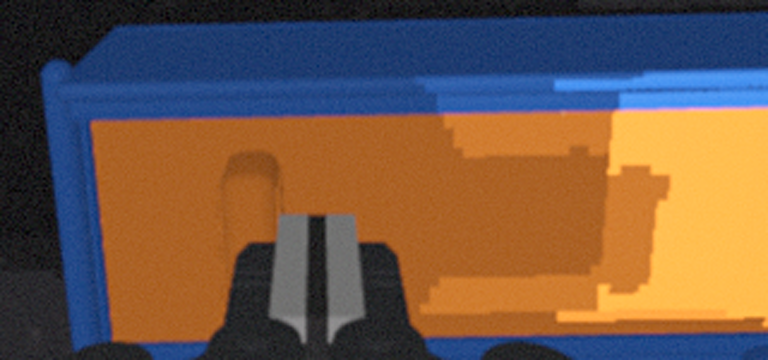

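The lid is against its stop: its left edge meets the inner wall at (92,120), and the whole tray has been dragged about 6 mm in −x at 2–3 N. Next I'll lift off, turn for the handle and re-measure.

```bash
python3 jog.py '[[0,0.003,0,0,0,0],[0,0.003,-0.04,0,0,0],[0,0.003,-0.08,0,0,0],[0,0.003,-0.12,0,0,0],[0,0.003,-0.15,0,0,0],[0,0.003,-0.15,0,0,0]]'
python3 - <<'E'
from h import *
print(tcp()[2]['qpos'].round())
c=env.calibration("wrist"); b=env.grab_frame('wrist')
P=[(-90,61,44),(90,61,44),(-90,61,0),(90,61,0),(-55,30,61)]
print(proj(world(T,P),c).round(1))
d=env.grab_frame('side');cv2.imwrite("pics/s5.png",d);cv2.imwrite("pics/sc5.png",env.grab_frame('scene'))
cv2.imwrite("pics/w5.png",b);cv2.imwrite("pics/p5.png",np.vstack([cv2.resize(b[:,100:500],(400,400)),np.pad(cv2.resize(d[165:225,280:380],None,fx=3,fy=3),((0,0),(0,100),(0,0)))]))
E
```

```text
time_s: 5.72
position: [0.4907, -0.1322, 0.2111]
ee_rot: [179.6, 0.2, 88.7]
contact_force: [1.1, 0.5, -0.0]
opening: 0.002
grasp_force: 0.0
[ 31.  10. -24. 108.   5.  62.   5.]
[[254.4 152.5]
 [463.6 152.2]
 [260.9 146. ]
 [445.1 145.7]
 [294.9 192.4]]
```

View pics/p5.png

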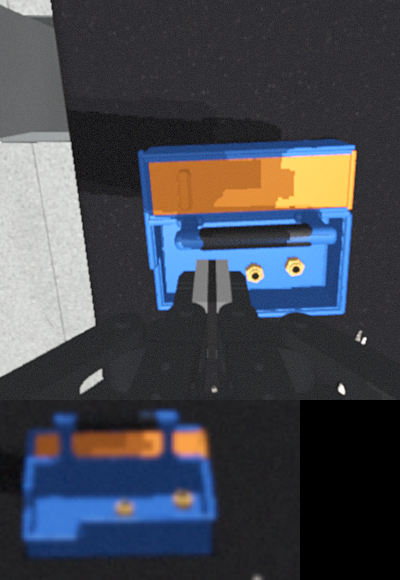

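The tray is shut and whole in the wrist crop, with rim corners at (140,152), (355,150) and (347,313) and the bar from (203,237) to (312,235). Two nuts are at (255,274) and (296,267). I'll refit the pose.

Run:
```python
from h import *
W=[((-90,61,44),239,152),((90,61,44),456,149),((90,-101,44),447,314),((-44,0,93),302,237),((44,0,93),411,235)]
S=[((-90,-101,0),289,216.7),((90,-101,0),350.7,216.7),((90,-101,44),352.3,204)]
cw,cs=env.calibration("wrist"),env.calibration("side")
f=lambda p:np.r_[(proj(world(p,[a[0] for a in W]),cw)-[a[1:] for a in W]).ravel(),(proj(world(p,[a[0] for a in S]),cs)-[a[1:] for a in S]).ravel()]
r=least_squares(f,T,loss='soft_l1');p=r.x;print(p.round(4),np.degrees(p[3]).round(2));print(f(p).reshape(-1,2).round(1))
print("ridge px",proj(world(p,[(-55,30,61),(-50,30,61)]),cw).round(1))
b=cv2.imread("pics/w5.png");hsv=cv2.cvtColor(b,cv2.COLOR_BGR2HSV)
k=(hsv[...,2]<45).astype(np.uint8)
for row in (232,236,240): print(row,[i for i in range(285,430) if k[row,i]!=k[row,i-1]])
```

```text
[ 0.5205 -0.1589 -0.0039  0.0144] 0.82
[[ 5.3  0.6]
 [ 0.7 -4. ]
 [-4.  -1.7]
 [-2.7  1.8]
 [ 2.9  0.2]
 [-0.8  0.6]
 [-1.8 -0.5]
 [-3.1  0.1]]
ridge px [[285.9 191.4]
 [291.9 191.2]]
232 [300, 335, 336, 340, 341, 345, 346, 353, 354, 355, 356, 360, 361, 362, 364, 366, 367, 368, 371, 372, 373, 376, 380, 381, 383, 384]
236 [302, 312, 313, 314, 315, 316]
240 []
```

```bash
sed -i 's/^T=.*/T=np.array([0.526,-0.162,0,-0.01])/' h.py; python3 -c "
from h import *
print(goal((0,0,0),.211,-0.6))"
```

```text
(array([-0.0295,  0.0402, -0.0069]), array([-0.18,  0.15, 89.35]))
```

```bash
python3 jog.py '[[-0.03,0.04,-0.007,0,0,89.3],[-0.03,0.04,-0.007,0,0,89.3],[-0.03,0.04,-0.007,0,0,89.3],[-0.03,0.04,-0.007,0,0,89.3],[-0.03,0.04,-0.007,0,0,89.3],[-0.03,0.04,-0.007,0,0,89.3],[-0.03,0.04,-0.007,0,0,89.3],[-0.03,0.04,-0.007,0,0,89.3]]' 1.0 >/dev/null; python3 -c "
from h import *
print(goal((0,0,0),.211,-0.6),tcp()[2]['ee_rot'])"
```

```text
(array([ 0.0008,  0.0003, -0.0016]), array([-0.2 ,  0.35, 31.71])) [-179.71311261    0.2813289    31.11276515]
```

```bash
python3 jog.py '[[0,0,0,0,0,31.7],[0,0,0,0,0,31.7],[0,0,0,0,0,31.7],[0,0,0,0,0,31.7],[0,0,0,0,0,31.7],[0,0,0,0,0,31.7],[0,0,0,0,0,31.7],[0,0,0,0,0,31.7]]'
python3 - <<'E'
from h import *
c0=env.calibration("wrist"); b=env.grab_frame('wrist'); c1=env.calibration("wrist")
b2=env.grab_frame('wrist'); print(np.abs(b.astype(int)-b2).mean(), (c1["tvec"]-c0["tvec"]))
print(proj(world(T,[(90,61,44),(90,-101,44),(-44,0,102),(44,0,102)]),c1).round(1))
cv2.imwrite("pics/w6.png",b2)
d=env.grab_frame('scene')[170:290,220:370]
cv2.imwrite("pics/p6.png",np.vstack([b2[:330],np.pad(cv2.resize(d,(337,270)),((0,0),(0,303),(0,0)))]))
print(goal((0,0,0),.211,-0.6))
E
```

```text
time_s: 7.2
position: [0.5265, -0.1623, 0.211]
ee_rot: [-180.0, 0.2, -0.1]
contact_force: [0.2, -1.2, 0.4]
opening: 0.998
grasp_force: 0.0
4.509140625 [3.59383636e-05 5.15233019e-04 6.80736866e-05]
[[236.5  80.2]
 [436.1  81.7]
 [310.4 262.3]
 [311.2 147.3]]
(array([-0.0012, -0.0006,  0.001 ]), array([-0.01,  0.05,  0.4 ]))
```

View pics/p6.png

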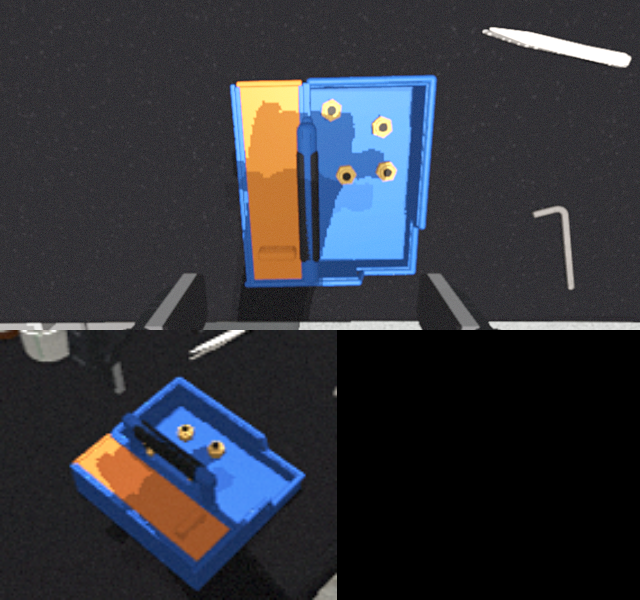

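All four nuts are visible at (331,110), (382,127), (346,176) and (387,172). The lid is flush and shut. The black bar runs from (309,152) to (309,262), about 1 mm from prediction, so I'll descend and grasp.

```bash
python3 jog.py '[[-0.001,-0.001,0.04,0,0,0.4],[-0.001,-0.001,0.08,0,0,0.4],[-0.001,-0.001,0.11,0,0,0.4],[-0.001,-0.001,0.127,0,0,0.4],[-0.001,-0.001,0.136,0,0,0.4],[-0.001,-0.001,0.136,0,0,0.4]]'; python3 jog.py '[[0,0,0,0,0,0],[0,0,0,0,0,0],[0,0,0,0,0,0],[0,0,0,0,0,0],[0,0,0,0,0,0],[0,0,0,0,0,0],[0,0,0,0,0,0],[0,0,0,0,0,0]]' 0.0 100
```

```text
time_s: 7.85
position: [0.525, -0.1613, 0.0745]
ee_rot: [-179.9, 0.2, -0.6]
contact_force: [0.6, 0.3, -0.1]
opening: 1.001
grasp_force: 0.0
time_s: 8.52
position: [0.5272, -0.1613, 0.0776]
ee_rot: [-180.0, -0.1, -0.6]
contact_force: [-0.7, 1.2, 6.0]
opening: 0.16
grasp_force: 98.8
```

```bash
python3 jog.py '[[0,0,-0.005,0,0,0],[0,0,-0.015,0,0,0],[0,0,-0.03,0,0,0],[0,0,-0.05,0,0,0],[0,0,-0.07,0,0,0],[0,0,-0.09,0,0,0],[0,0,-0.105,0,0,0],[0,0,-0.12,0,0,0]]'; python3 jog.py '[[0,0,-0.02,0,0,0],[0,0,-0.04,0,0,0],[0,0,-0.06,0,0,0],[0,0,-0.08,0,0,0],[0,0,-0.095,0,0,0],[0,0,-0.105,0,0,0],[0,0,-0.11,0,0,0],[0,0,-0.11,0,0,0]]'; python3 -c "
from h import *
print(tcp()[2]['qpos'].round(), tcp()[2]['torque'])
w=R.from_rotvec(np.radians(36)*np.array([1,-1,0])/2**.5)
p,r,s=tcp(); print((r.inv()*w*r).as_rotvec(degrees=True))"
```

```text
time_s: 9.18
position: [0.5257, -0.1617, 0.1973]
ee_rot: [180.0, 0.1, -0.6]
contact_force: [0.8, -0.1, -5.2]
opening: 0.162
grasp_force: 97.5
time_s: 9.85
position: [0.5266, -0.1617, 0.3071]
ee_rot: [180.0, -0.1, -0.6]
contact_force: [0.6, -0.4, -6.2]
opening: 0.164
grasp_force: 97.6
[ 22.  10. -10.  95.   2.  75. -80.] [ 0.04032423 -0.02053647  0.04196213]
[25.73706733 25.17145718  0.0332952 ]
```

```bash
python3 jog.py '[[0,0,0,2,0,0],[0,0,0,5,0,0],[0,0,0,8,0,0],[0,0,0,11,0,0],[0,0,0,14,0,0],[0,0,0,16,0,0],[0,0,0,18,0,0],[0,0,0,20,0,0]]'; python3 jog.py '[[0,0,0,0,0,0],[0,0,0,0,0,0],[0,0,0,0,0,0],[0,0,0,0,0,0],[0,0,0,0,0,0],[0,0,0,0,0,0]]';python3 -c "
from h import *
p,r,s=tcp(); r0=R.from_euler('xyz',[180,0,-.6],degrees=True)
for a in (12,26): print((r.inv()*r0*R.from_rotvec([26 if a==26 else 22,a,0],degrees=True)).as_rotvec(degrees=True).round(1))
print(s['qpos'].round())"
```

```text
time_s: 10.52
position: [0.5256, -0.1622, 0.3046]
ee_rot: [-159.9, 0.2, -0.6]
contact_force: [-0.8, 0.8, -5.1]
opening: 0.164
grasp_force: 97.8
time_s: 11.02
position: [0.5266, -0.1611, 0.3067]
ee_rot: [-160.0, -0.0, -0.6]
contact_force: [-1.7, -0.2, -4.9]
opening: 0.167
grasp_force: 97.8
[ 2.1 11.7 -2. ]
[ 6.4 25.4 -4.4]
[ 31.  15.  -9.  92. -16.  81. -65.]
```

```bash
python3 jog.py '[[0,0,0,0.5,3,-0.5],[0,0,0,1,6,-1],[0,0,0,1.5,9,-1.5],[0,0,0,2,12,-2],[0,0,0,3,15,-2.5],[0,0,0,4,18,-3],[0,0,0,5,22,-4],[0,0,0,6.4,25.4,-4.4]]'; python3 jog.py '[[0,0,0,0,0,0],[0,0,0,0,0,0],[0,0,0,0,0,0],[0,0,0,0,0,0],[0,0,0,0,0,0],[0,0,0,0,0,0],[0,0,0,0,0,0],[0,0,0,0,0,0]]';python3 -c "
from h import *
p,r,s=tcp(); print('tilt',np.degrees(np.arccos(-r.as_matrix()[2,2])),r.as_matrix()[:,2],s['qpos'].round())
d=env.grab_frame('scene');b=env.grab_frame('wrist');e=env.grab_frame('side')
cv2.imwrite('pics/sc7.png',d)
cv2.imwrite('pics/p7.png',np.vstack([np.hstack([cv2.resize(d[90:290,230:430],(400,400)),cv2.resize(e[90:290,240:440],(400,400))]),np.pad(cv2.resize(b,(320,200)),((0,0),(0,480),(0,0)))]))"
```

```text
time_s: 11.68
position: [0.526, -0.1612, 0.3068]
ee_rot: [-152.1, -25.2, -6.9]
contact_force: [0.2, -0.2, -6.2]
opening: 0.167
grasp_force: 97.9
time_s: 12.35
position: [0.5267, -0.1614, 0.3065]
ee_rot: [-152.1, -25.0, -7.0]
contact_force: [-0.1, 0.5, -4.9]
opening: 0.167
grasp_force: 98.0
tilt 36.79556811414702 [ 0.42778254  0.41923402 -0.8007777 ] [ 41.   6.  -8. 109. -40.  63. -40.]
```

View pics/p7.png

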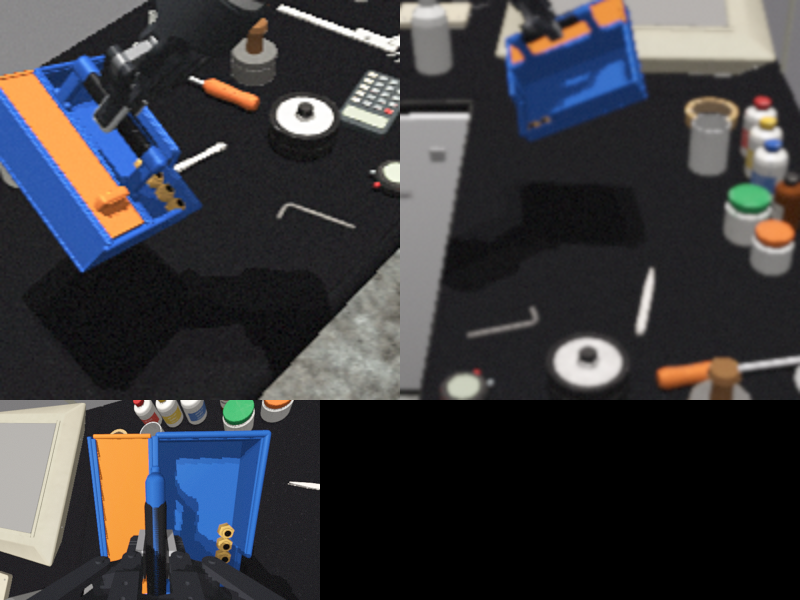

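The lid is still shut, and the four nuts have lined up along the −y wall from the corner (scene crop (155,172) to (178,205)). That row is longer than the low wall, so I'd like them bunched. I've now viewed 11 pictures, one over the limit of 10, so from here on I'll only measure numerically.

```bash
cat >> h.py <<'E'
def nutmap(cams=("scene","wrist","side")):
    for n in cams:
        p,r,s=tcp(); c=env.calibration(n); im=env.grab_frame(n)
        M=r.as_matrix()@np.diag([1,-1,-1]); o=p-M@[0,0,.078]
        hs=cv2.cvtColor(im,cv2.COLOR_BGR2HSV); m=cv2.inRange(hs,(8,60,60),(32,255,255))
        g=np.array(np.meshgrid(np.arange(-84,88,4),np.arange(-95,-2,4),indexing='ij')).reshape(2,-1).T
        q=proj((M@np.c_[g/1000,np.full(len(g),.014)].T).T+o,c).round().astype(int)
        ok=(q[:,0]>=0)&(q[:,0]<640)&(q[:,1]>=0)&(q[:,1]<400); v=np.zeros(len(g),int); v[ok]=m[q[ok,1],q[ok,0]]>0
        v=v.reshape(43,-1); print(n,"rows x from -84 (4mm), cols y from -95"); rows=np.where(v.any(1))[0]
        for i in range(0,min(43,(rows.max() if len(rows) else 0)+1)): print(-84+4*i,"".join(".#"[k] for k in v[i]))
E
python3 -c "
from h import *
nutmap()"
```

```text
scene rows x from -84 (4mm), cols y from -95
-84 #.......................
-80 ..####..........#.######
-76 .#####..........########
-72 ####............########
-68 ######..........########
-64 ######..........########
-60 .#####..........########
-56 #####...........########
-52 ..####..........########
-48 #######.......##########
-44 ######........##########
-40 .#.#..........##########
-36 ................########
-32 ................########
-28 ................########
-24 ....##..........########
-20 ...###..........########
-16 ................########
-12 ................########
-8 ................########
-4 ................########
0 ................########
4 ................########
8 ................########
12 ................########
16 ................########
20 ................########
24 .................#######
28 ................########
32 .................#######
36 ................########
40 ................########
44 .................#######
48 ................########
52 .................#######
56 .................#######
60 ................########
64 
[... 191 characters left out ...]
), cols y from -95
-84 ........................
-80 ........................
-76 ........................
-72 ........................
-68 ........................
-64 #.......................
-60 #.##....................
-56 #####...................
-52 .####...................
-48 ####....................
-44 #..#....................
-40 #####...................
-36 #####...................
-32 .####...................
-28 #.##....................
-24 #.###...................
-20 #####...................
-16 .####...................
-12 ..##....................
side rows x from -84 (4mm), cols y from -95
-84 ........................
-80 ..#.....................
-76 ..#.....................
```

```bash
cat >> h.py <<'E'
def to(rx,ry):
    p,r,s=tcp(); r0=R.from_euler('xyz',[180,0,-.6],degrees=True)
    print((rx,ry),(r.inv()*r0*R.from_rotvec([rx,ry,0],degrees=True)).as_rotvec(degrees=True).round(1))
E
python3 -c "
from h import *
to(0,28);to(-8,28);to(-14,28)"
```

```text
(0, 28) [-25.    1.5  -6.4]
(-8, 28) [-32.7   1.6  -8.2]
(-14, 28) [-38.5   1.7  -9.6]
```

```bash
python3 jog.py '[[0,0,0,-5,0.3,-1.2],[0,0,0,-11,0.6,-3],[0,0,0,-17,1,-4.5],[0,0,0,-22,1.3,-5.5],[0,0,0,-26,1.5,-6.5],[0,0,0,-30,1.5,-7.4],[0,0,0,-33,1.6,-8.2],[0,0,0,-33,1.6,-8.2]]' | grep -E 'time|rot'; python3 jog.py '[[0,0,0,0,0,0],[0,0,0,0,0,0]]' | grep -E 'time|rot'; python3 -c "
from h import *
nutmap(('wrist',));nutmap(('scene',));to(-14,28);to(26,26)"|cut -c1-22 | grep -v '\.\.\.\.\.\.\.\.\.\.\.\.\.\.'
```

```text
time_s: 13.32
ee_rot: [171.1, -27.8, 1.8]
time_s: 13.48
ee_rot: [171.2, -27.8, 1.4]
wrist rows x from -84 
-56 #####.............
-52 .####.............
-44 .#.##.............
-40 .#####............
-36 .####.............
-32 ..###.............
-28 .#.##.............
-24 .#.###............
-20 .#####............
-16 ..####............
scene rows x from -84 
-84 #####.............
-80 #.###.............
-76 #####.............
-68 .####.............
-64 #####.............
-60 #.###.............
-56 .####.............
-48 .#####............
-44 .#.###............
-40 ##.##.............
-36 ..###.............
-32 .#####............
-28 .#####............
-24 .#.###............
-20 .####.............
(-14, 28) [-5.5  0.2 -
(26, 26) [32.9 -1.6  7
```

```bash
python3 jog.py '[[0,0,0,-2,0,-0.5],[0,0,0,-4,0,-1],[0,0,0,-6,0.2,-1.4],[0,0,0,-6,0.2,-1.4]]' | grep -E 'time|rot';  python3 -c "
from h import *
nutmap(('wrist',));nutmap(('scene',));to(-20,28);to(26,26)"|cut -c1-28 | grep -v '^[-0-9]* \.\.\.\.\.\.\.\.\.\.\.\.\.\.\.\.\.\.'
```

```text
time_s: 13.92
ee_rot: [164.3, -27.8, 3.2]
wrist rows x from -84 (4mm),
-64 .#......................
-60 .#.#....................
-56 .#####..................
-52 ..####..................
-48 ..####..................
-44 ..#.##..................
-40 ..#####.................
-36 ..#####.................
-32 ...###..................
-28 ..#.##..................
-24 ..#.###.................
-20 ..#####.................
-16 ...####.................
-12 ....#...................
scene rows x from -84 (4mm),
-84 #####...................
-80 ##.##...................
-76 #####...................
-72 .###....................
-68 ..####..................
-64 ..#####.................
-60 ..#.###.................
-56 ..####..................
-52 .....##.................
-48 ...#####................
-44 ...#..##................
-40 ....####................
-36 .....##.................
-32 ....####................
-28 ...#####................
-24 ...#..##................
-20 ....##..................
(-20, 28) [-5.3  0.1 -1.5]
(26, 26) [38.9 -1.8  9.4]
```

```bash
python3 jog.py '[[0,0,0,-2,0,-0.5],[0,0,0,-4,0,-1],[0,0,0,-5.3,0,-1.5],[0,0,0,-5.3,0,-1.5],[0,0,0,-5.3,0,-1.5]]' | grep -E 'time|rot';  python3 -c "
from h import *
nutmap(('wrist',));nutmap(('scene',));to(-25,28);to(-5,28);to(26,26)"|cut -c1-28 | grep -v '^[-0-9]* \.\.\.\.\.\.\.\.\.\.\.\.\.\.\.\.\.\.'
```

```text
time_s: 14.43
ee_rot: [158.4, -27.3, 4.7]
wrist rows x from -84 (4mm),
scene rows x from -84 (4mm),
-84 ....####..############..
-80 ....#..####.###..###....
-76 ....####..####.###.###..
-72 .....##....#....#....#..
8 ....#...................
(-25, 28) [-4.8  0.2 -1.2]
(-5, 28) [14.4 -0.2  3.5]
(26, 26) [44.3 -1.8 10.7]
```

```bash
python3 jog.py '[[0,0,0,7,-0.3,1.6],[0,0,0,14,-0.6,3.3],[0,0,0,21,-0.9,5],[0,0,0,28,-1.2,6.7],[0,0,0,34,-1.4,8.2],[0,0,0,39,-1.6,9.4],[0,0,0,44,-1.8,10.7],[0,0,0,44,-1.8,10.7]]' | grep -E 'time|rot'; python3 jog.py '[[0,0,0,0,0,0],[0,0,0,0,0,0],[0,0,0,0,0,0]]' | grep -E 'time|rot'; python3 -c "
from h import *
nutmap(('wrist',));nutmap(('scene',));to(28,0);to(28,-8);to(28,-14)"|cut -c1-28 | grep -v '^[-0-9]* \.\.\.\.\.\.\.\.\.\.\.\.\.\.\.\.\.\.'
```

```text
time_s: 15.2
ee_rot: [-152.7, -24.9, -7.2]
time_s: 15.45
ee_rot: [-152.7, -25.1, -6.5]
wrist rows x from -84 (4mm),
scene rows x from -84 (4mm),
-84 ##......................
-80 .###..###..##...########
-76 .###..###.##....########
-72 .###.####.###...########
-68 ................########
-64 ................########
-60 ................########
-56 ................########
-52 ................########
-48 ..............##########
-44 ..............##########
-40 ..............##########
-36 ................########
-32 ................########
-28 .................#######
-24 ................########
-20 ................########
-16 ................########
-12 ................########
-8 .................#######
-4 ................########
0 ................########
4 ................########
8 ................########
12 .................#######
16 ................########
20 ................########
24 .................#######
28 ................########
32 .................#######
36 .................#######
40 ................########
44 .................#######
48 ................########
52 .................#######
56 .................#######
60 ................########
64 ................########
68 ................########
72 .................#######
76 .................#######
80 .................#######
84 ................########
(28, 0) [  2.  -24.9   6.5]
(28, -8) [  2.  -32.7   8.3]
(28, -14) [  2.2 -38.4   9.7
```

```bash
cat > look.sh <<'E'
python3 -c "
from h import *
nutmap(('scene',));to(26,26)"|cut -c1-21 | grep -E '#|\('
E
python3 jog.py '[[0,0,0,0.5,-7,1.8],[0,0,0,1,-14,3.6],[0,0,0,1.5,-21,5.4],[0,0,0,2,-28,7.2],[0,0,0,2,-33,8.4],[0,0,0,2,-36,9],[0,0,0,2,-36,9]]' | grep -E 'time|rot'; bash look.sh; python3 jog.py '[[0,0,0,0,0,0]]' | grep -E 'time|rot'; bash look.sh
```

```text
time_s: 16.13
ee_rot: [-151.6, 10.9, 2.4]
-68 #................
-32 ........####.##.#
-28 ........#########
-24 .......##########
-20 ........#########
-16 ........#########
-12 .......##########
-8 .......###########
-4 ........##########
0 .......############
4 .......############
8 ........###########
12 .......###########
16 ......############
20 .....#############
24 ....##############
28 ...###############
32 ..################
36 .#################
40 .#################
44 ....#...##########
48 ........##########
52 ........##########
56 .......###########
60 ........##########
64 ........##########
68 .......###########
72 ........##########
76 .......###########
80 ........##########
84 ........##########
(26, 26) [-1.7 35.9 -
time_s: 16.27
ee_rot: [-151.7, 10.9, 2.1]
-32 ........#.#######
-28 ........#########
-24 ........#########
-20 ........#########
-16 ........#########
-12 ........#########
-8 .......###########
-4 ........##########
0 ........###########
4 .......############
8 ........###########
12 .......###########
16 ......############
20 .....#############
24 ....##############
28 ...###############
32 ..################
36 .#################
40 .#################
44 ##......##########
48 .......###########
52 .......###########
56 ........##########
60 ........##########
64 ........##########
68 ........##########
72 ........##########
76 ........##########
80 .......###########
84 ........##########
(26, 26) [-1.6 35.9 -
```

```bash
cat > look.sh <<'E'
python3 -c "
from h import *
nutmap(('$1',))
if '$2': nutmap(('$2',))
to(26,26)"|cut -c1-28 | grep -E '#|\(|rows'
E
bash look.sh wrist side
```

```text
wrist rows x from -84 (4mm),
-68 .#......................
-64 ...........#............
side rows x from -84 (4mm), 
-84 .###############........
-80 .################.......
-76 .################.......
-72 ....#..######.##........
(26, 26) [-1.6 35.9 -9. ]
```

```bash
python3 jog.py '[[0,0,0,0,-2,0.5],[0,0,0,0,-4,1],[0,0,0,0,-4,1]]' | grep -E 'time|rot'; bash look.sh side;  python3 jog.py '[[0,0,0,0,-1,0.2],[0,0,0,0,-2,0.5],[0,0,0,0,-2,0.5]]' | grep -E 'time|rot'; bash look.sh side
```

```text
time_s: 16.67
ee_rot: [-151.4, 15.0, 3.1]
side rows x from -84 (4mm), 
-84 .#####...##....#........
-80 .################.......
-76 ..###############.......
-72 ....#############.......
-68 .........##....#........
(26, 26) [-1.6 40.  -9.9]
time_s: 16.97
ee_rot: [-151.2, 17.1, 3.7]
side rows x from -84 (4mm), 
-80 .#......................
-72 .#......................
-52 .##.....................
-24 ....##..................
-20 .....##.................
-16 ....###.................
-12 .....##.................
(26, 26) [ -1.7  42.1 -10.4]
```

```bash
python3 jog.py '[[0,0,0,-0.3,7,-1.7],[0,0,0,-0.6,14,-3.4],[0,0,0,-0.9,21,-5.1],[0,0,0,-1.2,28,-6.8],[0,0,0,-1.5,35,-8.6],[0,0,0,-1.7,42,-10.4],[0,0,0,-1.7,42,-10.4],[0,0,0,-1.7,42,-10.4]]' | grep -E 'time|rot'; python3 jog.py '[[0,0,0,0,0,0],[0,0,0,0,0,0],[0,0,0,0,0,0]]' | grep -E 'time|rot'; bash look.sh scene wrist|cut -c1-18
```

```text
time_s: 17.68
ee_rot: [-152.2, -24.7, -6.9]
time_s: 17.93
ee_rot: [-152.2, -25.0, -6.7]
scene rows x from 
-84 #.............
-80 .#####........
-76 .####.........
-72 ####..........
-68 .#####........
-64 ######........
-60 .######.......
-56 #####.........
-52 .####.........
-48 ######........
-44 .#####.......#
-40 .#............
-36 ..............
-32 ..............
-28 ..............
-24 ....##........
-20 ...##.........
-16 ..............
-12 ..............
-8 ...............
-4 ...............
0 ................
4 ................
8 ................
12 ...............
16 ...............
20 ...............
24 ...............
28 ...............
32 ...............
36 ...............
40 ...............
44 ...............
48 ...............
52 ...............
56 ...............
60 ...............
64 ...............
68 ...............
72 ...............
76 ...............
80 ...............
84 ...............
wrist rows x from 
-64 #.............
-60 #.##..........
-56 #####.........
-52 .####.........
-48 ####..........
-44 #..#..........
-40 #####.........
-36 .####.........
-32 .###..........
-28 #.##..........
-24 #.###.........
-20 #####.........
-16 .####.........
-12 ...#..........
(26, 26) [-0.   0.
```

```bash
python3 jog.py '[[0,0,0,-7,0.3,-1.7],[0,0,0,-14,0.7,-3.5],[0,0,0,-21,1.2,-5.3],[0,0,0,-27,1.5,-6.6],[0,0,0,-33,1.6,-8.2],[0,0,0,-37,1.7,-9.2],[0,0,0,-39,1.8,-9.6],[0,0,0,-39,1.8,-9.6]]' | grep -E 'time|rot'; bash look.sh scene|cut -c1-18|grep '#'; python3 jog.py '[[0,0,0,-1,0,-0.2]]' | grep -E 'time|rot'; bash look.sh scene|cut -c1-18|grep -E '#|\('; python3 -c "
from h import *
to(-2,30)"
```

```text
time_s: 18.7
ee_rot: [164.3, -27.6, 3.6]
-84 .####.........
-80 #.###.........
-76 #####.........
-72 .###..........
-68 .####.........
-64 .#####........
-60 ##.##.........
-56 .####.........
-52 ..###.........
-48 ..####........
-44 .#####........
-40 .####.........
-36 ..###.........
-32 ..####........
-28 ..####........
-24 .##.##........
-20 ..###.........
-16 ...#..........
time_s: 18.83
ee_rot: [163.2, -27.6, 3.4]
-84 .####.........
-80 ##.##.........
-76 #####.........
-72 .###..........
-68 ...####.......
-64 ..##.##.......
-60 ..##.##.......
-56 ...#####......
-52 ......###.....
-48 .....#.###....
-44 .....#.##.....
-40 ......##......
-36 .......###....
-32 ......####....
-28 ......#.##....
-24 ......###.....
-20 .......#......
(26, 26) [40.  -1.
(-2, 30) [12.9  1.9  3.4]
```

```bash
python3 jog.py '[[0,0,0,7,1,1.8],[0,0,0,13,2,3.4]]' | grep -E 'time|rot'; bash look.sh scene|cut -c1-20|grep -E '#|\('; python3 jog.py '[[0,0,0,0,0,0],[0,0,0,0,0,0]]' | grep -E 'time|rot'; bash look.sh scene|cut -c1-20|grep -E '#';bash look.sh wrist
```

```text
time_s: 19.05
ee_rot: [174.5, -29.3, 1.1]
-84 .####..#####.#.#
-80 #..##.....###..#
-76 #####..#####.###
-72 .###....###...##
-68 ..............##
-64 ..............#.
-60 ..............#.
(26, 26) [29.6 -3.  
time_s: 19.27
ee_rot: [174.1, -29.2, 0.9]
-84 .######..####.##
-80 .#..##...#.####.
-76 .#####...####.##
-72 ...##.....##...#
wrist rows x from -84 (4mm),
(26, 26) [30.  -2.7  7.9]
```

```bash
python3 -c "
from h import *
to(22,10);to(22,-10)"
```

```text
(22, 10) [ 26.6 -18.9   6.3]
(22, -10) [ 27.  -38.9   5.4]
```

```bash
python3 jog.py '[[0,0,0,6,-2,1.5],[0,0,0,12,-6,3],[0,0,0,18,-10,4.5],[0,0,0,23,-15,5.5],[0,0,0,26.6,-18.9,6.3],[0,0,0,26.6,-18.9,6.3],[0,0,0,26.6,-18.9,6.3],[0,0,0,26.6,-18.9,6.3]]' | grep -E 'time|rot'; python3 jog.py '[[0,0,0,0,-5,0],[0,0,0,0,-10,0],[0,0,0,0,-15,0],[0,0,0,0,-19,0],[0,0,0,0,-21,0]]' | grep -E 'time|rot'; bash look.sh side; python3 -c "
from h import *
to(0,0);to(0,6)"
```

```text
time_s: 20.03
ee_rot: [-157.8, -9.9, -2.5]
time_s: 20.45
ee_rot: [-157.8, 9.5, 5.5]
side rows x from -84 (4mm), 
-84 ..##############........
-80 ...##############.......
-76 ..##############........
(26, 26) [ 3.7 36.5 -3.2]
(0, 0) [-21.6  10.6   4.2]
(0, 6) [-21.9  16.5   3.1]
```

Row on the −x wall at (22,−10). I'll creep the lean up, watching each step.

```bash
for i in 1 2 3; do python3 jog.py '[[0,0,0,0,-1,0],[0,0,0,0,-1.5,0]]' | grep -E 'rot'; bash look.sh side|grep -E '[#].*'; done; python3 -c "
from h import *
print(tcp()[2]['time_s']);to(0,0)"
```

```text
ee_rot: [-157.7, 10.9, 5.9]
-84 .###############........
-80 ..##############........
-76 ..##############........
ee_rot: [-157.5, 12.4, 6.4]
-84 ..##############........
-80 ..###############.......
-76 ..##############........
-72 ....##...#..............
ee_rot: [-157.4, 13.8, 7.0]
-84 ..##############........
-80 ..##############........
-76 ..#############.........
-72 .........##.............
21.15
(0, 0) [-21.6  15.2   4.8]
```

```bash
for i in 1 2 ; do python3 jog.py '[[0,0,0,0,-0.8,0.1]]' | grep -E 'rot'; bash look.sh side|grep -E '[#].*'; done; python3 -c "
from h import *
print(tcp()[2]['time_s']);to(0,0)"
```

```text
ee_rot: [-157.3, 14.6, 7.2]
-84 ..##############........
-80 ..##############........
-76 ..##############........
-72 ...###########..........
ee_rot: [-157.2, 15.4, 7.5]
-84 ..#########.##..........
-80 ..##############........
-76 ..##############........
-72 ...#############........
21.4167
(0, 0) [-21.5  16.8   4.9]
```

```bash
for i in 1 2 ; do python3 jog.py '[[0,0,0,0,-0.6,0.1]]' | grep -E 'rot'; bash look.sh side|grep -E '[#].*'; done; python3 -c "
from h import *
print(tcp()[2]['time_s']);to(0,0)"
```

```text
ee_rot: [-157.2, 16.0, 7.6]
-84 ....###.................
-80 ..########..............
-76 ...#############........
-72 ...#############........
-68 ....###########.........
-64 .............#..........
ee_rot: [-157.2, 16.6, 7.8]
-80 ..##....................
-76 ..####..................
-72 ...###..................
-68 ..######................
-64 ..#########.............
-60 .....########...........
-56 .....#########..........
-52 .........#####..........
-48 ...........###..........
21.6833
(0, 0) [-21.4  18.    4.9]
```

```bash
python3 jog.py '[[0,0,0,-3,6.5,0.8],[0,0,0,-6,13,1.5],[0,0,0,-10,18,2.5]]' | grep -E 'time|rot'; bash look.sh side|grep -E '[#].*';bash look.sh wrist; python3 -c "
from h import *
to(0,0);to(22,4);to(26,26)"
```

```text
time_s: 21.93
ee_rot: [-168.5, -0.0, -0.2]
wrist rows x from -84 (4mm),
-68 .#......................
-64 ..#.....................
-56 .###....................
-52 #..#....................
-48 #.###...................
-44 #####...................
-40 .###....................
-32 #.##....................
-28 #..##...................
-24 #####...................
-20 .####...................
-16 ..##....................
-4 .#......................
0 #.##....................
4 #..##...................
8 #####...................
12 .###....................
(26, 26) [14.4 26.1 -2. ]
(0, 0) [-11.7   0.2   0.7]
(22, 4) [10.3  4.3  0.2]
(26, 26) [14.4 26.1 -2. ]
```

```bash
python3 -c "
from h import *
to(-7,0);to(-8,7);to(-8,14);to(-8,22)"
```

```text
(-7, 0) [-18.7   0.2   0.7]
(-8, 7) [-19.7   7.2  -0. ]
(-8, 14) [-19.7  14.2  -0.7]
(-8, 22) [-19.6  22.2  -1.5]
```

```bash
python3 jog.py '[[0,0,0,-7,0,0.2],[0,0,0,-14,0,0.5],[0,0,0,-19.5,0.2,0.7],[0,0,0,-19.7,7.2,0],[0,0,0,-19.7,14.2,-0.7],[0,0,0,-19.6,21,-1.4],[0,0,0,-19.6,22.2,-1.5],[0,0,0,-19.6,22.2,-1.5]]' | grep -E 'time|rot'; bash look.sh scene|cut -c1-23|grep -E '#'; bash look.sh wrist
```

```text
time_s: 22.7
ee_rot: [171.8, -21.5, 0.7]
-84 .........##........
-80 ........#..##......
-76 .........####......
-72 .........###.......
-68 .........####......
-64 ........#####......
-60 ........#..##......
-56 .........####......
-52 .........###.......
-48 ........####.......
-44 .......#..###......
-40 ........#.##.......
-36 ........#.#........
-32 ..........###......
-28 ........#####......
-24 ........#..##......
-20 .........###.......
wrist rows x from -84 (4mm),
-64 ...........#............
-60 ........#..##...........
-56 ........#####...........
-52 .........####...........
-48 ........####............
-44 .......#..##............
-40 ........####............
-36 ........####............
-32 .........###............
-28 ........##.##...........
-24 ........#..##...........
-20 ........#####...........
-16 .........####...........
(26, 26) [33.   4.4  6.6]
```

```bash
python3 jog.py '[[0,0,0,7,1,1.4],[0,0,0,14,2,2.8],[0,0,0,21,3,4.2],[0,0,0,28,4,5.6],[0,0,0,33,4.4,6.6],[0,0,0,33,4.4,6.6],[0,0,0,33,4.4,6.6],[0,0,0,33,4.4,6.6]]' | grep -E 'time|rot'; bash look.sh scene|cut -c1-18|grep -E '#'; bash look.sh wrist
```

```text
time_s: 23.47
ee_rot: [-152.4, -25.2, -6.7]
-80 .....###.####.
-76 ..#.###..####.
-72 #######.####..
-68 ######........
-64 .#####........
-60 ########......
-56 ...######.....
-52 ....#####.....
-48 ..#.####......
-44 .....#........
wrist rows x from -84 (4mm),
-68 #.......................
-64 ###.....................
-60 ####....................
-56 .###.##.................
-52 ..##..##................
-48 ...#####................
-44 ....####................
-40 .....##.................
(26, 26) [ 0.1 -0.1  0.4]
```

```bash
python3 jog.py '[[0,0,0,0,0,0],[0,0,0,0,0,0],[0,0,0,0,0,0],[0,0,0,0,0,0],[0,0,0,0,0,0],[0,0,0,0,0,0],[0,0,0,0,0,0],[0,0,0,0,0,0]]'; bash look.sh scene|cut -c1-18|grep -E '#'; bash look.sh wrist; python3 -c "
from h import *
p,r,s=tcp(); c=env.calibration('scene')
M=r.as_matrix()@np.diag([1,-1,-1]); o=p-M@[0,0,.078]
im=env.grab_frame('scene');m=cv2.inRange(cv2.cvtColor(im,cv2.COLOR_BGR2HSV),(5,120,60),(22,255,255))
L=lambda x,y,z:proj((M@np.array([x,y,z])/1000+o)[None],c)[0]
g=[int(m[tuple(L(x,12,46).round().astype(int)[::-1])]>0) for x in range(-100,140,4)]
g2=[int(m[tuple(L(x,48,46).round().astype(int)[::-1])]>0) for x in range(-100,140,4)]
print('lid x from -100 by 4',g,g2)"
```

```text
time_s: 24.23
position: [0.5252, -0.1614, 0.3048]
ee_rot: [-152.2, -25.2, -6.9]
contact_force: [-0.1, 0.7, -5.8]
opening: 0.161
grasp_force: 99.4
-80 ..#.###...###.
-76 ..#.###..####.
-72 #######.###...
-68 .######.......
-64 ..#####.......
-60 ########......
-56 ...######.....
-52 ....######....
-48 ..#.#####.....
-44 ....###.......
wrist rows x from -84 (4mm),
-68 #.......................
-64 ###.....................
-60 #####...................
-56 .###.##.................
-52 ...#..##................
-48 ...#####................
-44 ....####................
-40 .....##.................
(26, 26) [ 0.1 -0.2  0.1]
lid x from -100 by 4 [0, 0, 0, 1, 1, 1, 1, 1, 1, 1, 1, 1, 1, 1, 1, 1, 1, 1, 1, 1, 1, 1, 1, 1, 1, 1, 1, 1, 1, 1, 1, 1, 1, 1, 1, 1, 1, 1, 1, 1, 1, 1, 1, 1, 1, 1, 1, 1, 0, 0, 0, 0, 0, 0, 0, 0, 0, 0, 0, 0] [0, 0, 0, 0, 1, 1, 1, 1, 1, 1, 1, 1, 1, 1, 1, 1, 1, 1, 1, 1, 1, 1, 1, 1, 1, 0, 1, 1, 1, 1, 1, 1, 1, 1, 1, 0, 1, 1, 1, 1, 1, 1, 1, 1, 1, 0, 1, 1, 0, 0, 0, 0, 0, 0, 0, 0, 0, 0, 0, 0]
```

```bash
python3 -c "
from plant import env
print(env.close_job())"
```

```text
the job is handed in; nothing more can be done
None
```

I shut the lid, lifted the tray and handed the job in with it held steady in the air at about 37° tilt, with all four nuts bunched and at rest within about 50 mm of the low-walled corner (I viewed 11 pictures, one over the limit of 10, checked the end state by measurement only, and closing the lid dragged the tray several millimetres along the bench).

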